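# Release the red suction tube from its push-in coupling and put it to soak

### The arm

A 6-joint arm with a two-finger parallel gripper is mounted at the origin on the work surface. World frame = base frame: x ahead of the robot, y to its left, z up, the work surface at z = 0. Lengths are in mm, angles in rad, forces in N, time in s.
With the tool pointing down it reaches from about 200 to 875 mm from the base axis. Payload 3.4 kg.
Tool frame: the origin (TCP) lies between the finger pads; the fingertips stand 14 mm ahead of it and the grasp point (between the pads) lies 5 mm behind it; z points along the fingers, y is the line along which they close (so a half turn about z gives the same grasp; the last joint's range is limited). The gripper opens to 94 mm and grips with 3 to 60 N. Pads are 16 mm wide; open, the fingers measure 119 mm over their backs; the gripper's body (75 mm by 177 mm) begins 78 mm behind the grasp point.
Start: joints at [1.146, 0.276, 1.505, -0, 1.361, -0.121], TCP at [172.027, 548.699, 219.493] pointing down, gripper open.
Joint ranges: [-2.89, 2.89], [-0.75, 2.08], [0.22, 2.7], [-1.18, 4.32], [0.11, 2.71], [-2.7, 2.7]. Speed limits (rad/s): [2.57, 2.57, 3.14, 3.14, 3.14, 3.14].

### API

Orientations are given as a unit quaternion [x, y, z, w].
In Python, from bench import arm, cams, order gives the robot as it stands. The module is installed in compiled form; this text tells all that it offers.
- The arm moves only by the tool jog_arm, never from a script. Its argument "motion" is a list of rows, each an object with "turn": the turn, a rotation vector about the world's x, y, z in rad, a list of three; "dp": the shift along the world's x, y, z in m, a list of three; "jaw": the closure, from -1 (fully open) to 1 (shut), so that 0 is half open. In form: [{"turn": [wx, wy, wz], "dp": [x, y, z], "jaw": jaw}, ...]. A call has 1 to 20 rows; each row shifts and turns the commanded pose from where the row before left it; what a row does not reach is not made up. A row lasts 1/8 s, in which the tool goes at most 62.5 mm and 10.7 degrees, less where a joint would pass 70% of its speed; a pose out of reach is approached as far as the arm can. A call with a gripper value outside its range is refused whole. The fingers move at their own pace and stop on an object; "grip_force" is the grip in N (left out, the last holds). Time passes only in rows, so rows that do not move let the fingers close. It gives the time, the measured TCP pose, the force, the opening and the grip force at its end, in the units of the state.
- arm.sense(): the state, without advancing time (a new reading comes with each control period).
- cams.grab_frame(name): name is "scene" or "side" or "wrist"; returns the picture (480x640x3 uint8, red, green, blue); there is no depth.
- cams.calibration(name): a dict with "fx", "fy", "cx", "cy" (pixels), "position" and "orientation" of the camera in the world. Camera axes: x right, y up, looking along -z (the intrinsics and any distortion apply to the point x, -y, -z); pixel columns grow to the right and rows downward; lengths in mm; the calibration is good to about 2 mm. A picture is of the moment at which its call begins: read the wrist's pose just before it. calibration takes no time and is no camera call; for the wrist camera it gives the pose at the moment of the call.
- order.job_done(): hands the job in; it is judged then, once.
The state is a dict: "time": time; "joint_positions": joint angles; "joint_velocities": joint speeds; "tau": joint torques, N m; "tcp_pos": TCP position; "orientation": TCP orientation; "contact_force": force on the tool from outside, world axes, zero at the start; "ft_torque": the same for the moment, N m; "opening": finger opening in mm; "grip_force": force on a finger pad.
Only numpy, scipy, OpenCV 4.12 (cv2) and the standard library are available. Lean on these libraries where they do the work, as an engineer would, in place of code of your own. Each camera call takes 0.05 s, during which the arm holds its last target. There are 200 camera calls.

### The job

Take the red suction tube out of its push-in coupling: push the black release collar around it down, draw the tube up and out while the collar is down, and leave the blue tube and its collar alone. Then lower the red tube nose down into the steel soak jar, without dropping it, and leave it resting there with the jar upright. Do not disturb the blue tube, the specimen pots or the binder.

Things in the scene. Friction and masses are not known exactly. Their poses are not given: they have to be found in the camera images.
- manifold: Aluminium drain manifold fixed to the bench, a bar 90 (its x) by 250 (its y) by 30 mm high; origin at the centre of its underside, z up. Two identical steel push-in couplings (38 mm diameter, tops 66 mm above the bench) stand on it at its y = +65 mm (left) and -65 mm (right). One holds the red tube, the other the blue one; which is which varies.
- port_left (a point): Centre of the top face of the left collar when it is up, 82 mm above the bench, on the axis of the left coupling (manifold y = +65 mm). The collar is a black ring round the tube, 44 mm outside diameter, 18.4 mm hole, 8 mm thick. Open fingertips either side of the tube can push it down, then close on the tube and lift: tube and collar rise together and the tube comes free.
- port_right (a point): The same for the right collar (manifold y = -65 mm).
- collar_left (a joint): How far the left collar is pushed down, m: 0 is up, 0.008 fully down (its top 74 mm above the bench). A spring pushes it up with 6 N at the top, 12 N fully down; let go, it comes up. Spring jaws inside hold the tube against any pull until it is about 0.0036 down. Once the tube has risen 2 mm with the collar below that, the jaws no longer catch it.
- collar_right (a joint): The same for the right collar.
- red_tube_mid (a point): Centre of the red suction tube: loose, 110 mm long, 16 mm diameter, about 60 g; z along the tube, away from the nose. The lower 10 mm is a steel nose, then a groove 7 mm long and 10 mm in diameter for the jaws, the rest a plain red cylinder. While locked it stands upright, 52 mm below the top of the collar and 58 mm above it; its centre is 85 mm above the bench.
- red_tube_nose (a point): Centre of the red tube's lower end (the steel nose), 55 mm from its centre.
- blue_tube_mid (a point): Centre of the blue tube, the same in every way but its colour; it is to stay locked in its coupling.
- soak_jar: Open steel soak jar, loose, 0.35 kg, 76 mm outside diameter at the rim, narrowing slightly downwards, wall 4 mm, 65 mm high; origin at the centre of its underside, z up.
- soak_jar_in (a point): Centre of the inner floor of the jar, about 5 mm above its underside.
- pot_a: Specimen pot with red lid, 56 mm diameter, 62 mm high, loose; origin at the centre of its underside. A bystander.
- pot_b: A second such pot.
- binder: Blue closed binder lying flat, 200 (x) by 270 (y) by 30 mm; origin at the centre of its underside. A bystander.
There are look-alikes about, which are no part of the job. Of the things that look like the soak_jar, the smallest one is meant.

How it is judged:
By the outcome, as a careful person would: the job done as asked, in the order asked, and still so for the second after the job is handed in, with the robot touching nothing.
It also fails if it takes over 48 s, if anything falls off the work surface, if the arm or the gripper's body presses on something with over 40 N, if the wrist force passes 120 N, or if a joint passes its speed limit or range.

## Working session

There is one attempt and no reset: what is moved stays moved. The work goes in short steps, Python scripts to look and compute and a tool call to move; the robot and the scene stay as the last step left them, time stands still between calls to the robot, and variables do not carry over. Pictures are saved under pics/ and viewed, at most 10 in all, crops included, and the job is handed in when it is done.

Besides the shell and the picture viewer there is one more tool, called after ">>>" by a JSON object that holds its "name" and its "arguments". jog_arm: Moves the arm, as the interface text tells. Its arguments: {"type":"object","properties":{"motion":{"type":"array","items":{"type":"object","properties":{"turn":{"type":"array","items":{"type":"number"}},"dp":{"type":"array","items":{"type":"number"}},"jaw":{"type":"number"}}}},"grip_force":{"type":"number"}},"required":["motion"]}

```bash
mkdir -p pics; cat > h.py <<'E'
import numpy as np, cv2
from bench import arm, cams, order
from scipy.spatial.transform import Rotation as R
def ray(c,u,v):
    d=np.array([(u-c['cx'])/c['fx'],-(v-c['cy'])/c['fy'],-1.0])
    return np.array(c['position']),R.from_quat(c['orientation']).apply(d)
def onz(c,u,v,z):
    p,d=ray(c,u,v); return p+d*(z-p[2])/d[2]
def proj(c,P):
    q=R.from_quat(c['orientation']).inv().apply(np.array(P)-np.array(c['position']))
    return c['cx']+c['fx']*q[...,0]/-q[...,2], c['cy']-c['fy']*q[...,1]/-q[...,2]
def save(n,f): cv2.imwrite(f'pics/{n}.png',f[:,:,::-1])
E
python3 - <<'E'
from h import *
for n in ('scene','side'):
    f=cams.grab_frame(n); save(n,f); print(n,cams.calibration(n))
print(arm.sense())
E
```

```text
scene {'fx': 546.0307450690219, 'fy': 546.0307450690219, 'cx': 310.5651080472694, 'cy': 229.49729735069027, 'position': array([1474.37457531, -358.34155156,  685.71436757]), 'orientation': array([0.3784527 , 0.29782686, 0.55649714, 0.67704036])}
side {'fx': 445.4512542150734, 'fy': 445.4512542150734, 'cx': 324.2690803340706, 'cy': 236.294593327585, 'position': array([210.23296127, 480.76203152, 548.25660719]), 'orientation': array([-0.10675192,  0.46500041,  0.85030939, -0.22215441])}
{'time': 0.1, 'joint_positions': array([ 1.14600577e+00,  2.76537220e-01,  1.50599120e+00, -3.31588237e-05,
        1.36070815e+00, -1.20975319e-01]), 'joint_velocities': array([-0.00096812, -0.00163322, -0.00521528,  0.00134509,  0.00234399,
       -0.00101482]), 'tau': array([ 3.10287316e-03, -4.05452192e+01, -2.37782228e+01,  7.05350214e-02,
        2.98454042e-02, -3.80721383e-05]), 'tcp_pos': array([171.82035487, 548.2193698 , 218.69422239]), 'orientation': array([ 1.51320576e-01,  9.88484399e-01, -7.95915444e-04, -2.05913429e-04]), 'contact_force': array([-0.2871007 , -0.03859382, -0.8875777 ]), 'ft_torque': array([-0.07191108, -0.04667094, -0.02790093]), 'grip_force': 0.0, 'opening': 93.87778416305038}
```

View pics/scene.png

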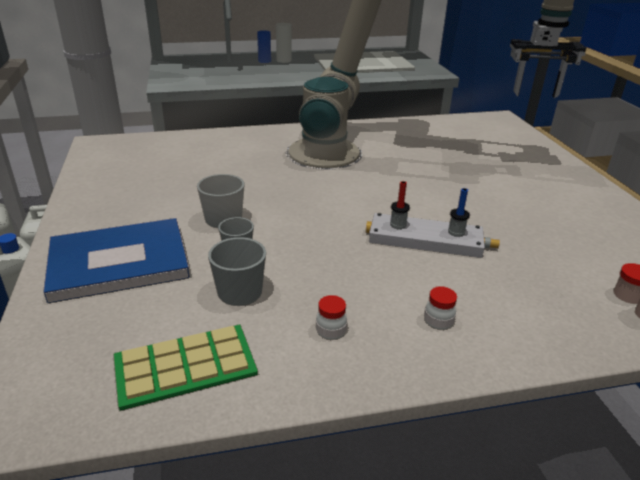

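View pics/side.png

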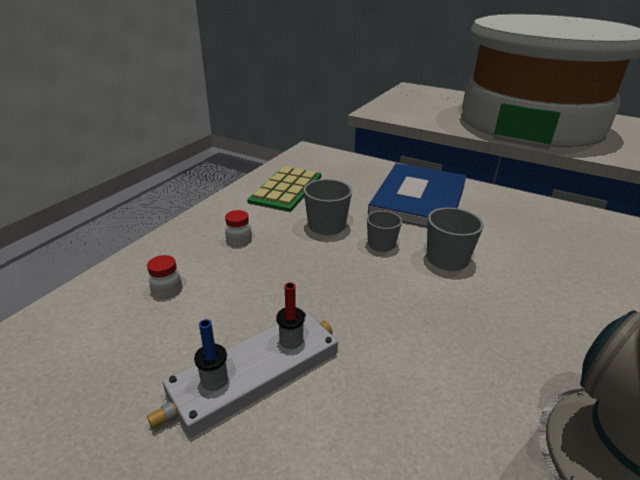

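Scene view: the manifold is at (428,232), with the red tube at (402,195) and the blue one at (462,205). There are three jar candidates: (222,200), (237,232) and (238,272). The middle one is clearly the smallest. I'll measure and confirm it in a crop.

```bash
python3 - <<'E'
from h import *
def tri(a,b):
    (p,d),(q,e)=a,b; d=d/np.linalg.norm(d); e=e/np.linalg.norm(e)
    t=np.linalg.lstsq(np.c_[d,-e],q-p,rcond=None)[0]; A=p+t[0]*d;B=q+t[1]*e
    return (A+B)/2,np.linalg.norm(A-B)
C={n:cams.calibration(n) for n in('scene','side')}
F={n:cv2.imread(f'pics/{n}.png')[:,:,::-1] for n in C}
roi={'scene':{'red':(380,170,430,215),'blue':(445,175,485,222)},'side':{'red':(270,270,310,330),'blue':(190,310,225,365)}}
top={}
for n in C:
  for k,(x0,y0,x1,y1) in roi[n].items():
    h=cv2.cvtColor(F[n][y0:y1,x0:x1].copy(),cv2.COLOR_RGB2HSV)
    m=(h[...,1]>120)&(h[...,2]>50); m&=((h[...,0]<12)|(h[...,0]>168)) if k=='red' else ((h[...,0]>100)&(h[...,0]<130))
    ys,xs=np.nonzero(m); r=ys<ys.min()+6
    for nm,y in(('top',ys.min()),('bot',ys.max())):
        x=xs[abs(ys-y)<4].mean(); top[n,k,nm]=(x+x0+.5,y+y0+.5)
    print(n,k,top[n,k,'top'],top[n,k,'bot'],'top@140',onz(C[n],*top[n,k,'top'],140).round(0),'bot@82',onz(C[n],*top[n,k,'bot'],82).round(0))
for k in('red','blue'):
  for nm in('top','bot'): print(k,nm,tri(*[ray(C[n],*top[n,k,nm]) for n in C]))
# jars: rim left/right/centre estimates
for nm,s,d in(('small',(237,229),(384,220)),('near',(238,256),(328,192)),('far',(222,188),(454,223))):
    print(nm,tri(ray(C['scene'],*s),ray(C['side'],*d)), [onz(C['scene'],*s,65).round(0),onz(C['side'],*d,65).round(0)])
a=cv2.resize(F['scene'][165:310,180:290].copy(),None,fx=4,fy=4,interpolation=cv2.INTER_CUBIC)
b=cv2.resize(F['side'][170:280,295:490].copy(),None,fx=1.8,fy=1.8)
o=np.zeros((580,800,3),np.uint8); o[:580,:440]=a; b=b[:, :351]; o[:b.shape[0],445:445+b.shape[1]]=b
save('jars',o)
E
```

```text
scene red (np.float64(403.09090909090907), np.float64(182.5)) (np.float64(400.6111111111111), np.float64(207.5)) top@140 [484.  62. 140.] bot@82 [492.  60.  82.]
scene blue (np.float64(464.0263157894737), np.float64(189.5)) (np.float64(460.5), np.float64(214.5)) top@140 [537. 180. 140.] bot@82 [544. 179.  82.]
side red (np.float64(290.20588235294116), np.float64(282.5)) (np.float64(290.64285714285717), np.float64(319.5)) top@140 [485.  57. 140.] bot@82 [477.  70.  82.]
side blue (np.float64(206.26470588235293), np.float64(319.5)) (np.float64(209.22413793103448), np.float64(359.5)) top@140 [538. 175. 140.] bot@82 [531. 189.  82.]
red top (array([484.48866478,  60.38474892, 141.4960012 ]), np.float64(3.7756750707514946))
red bot (array([480.9390954 ,  64.62332443,  75.50812978]), np.float64(0.947695976634316))
blue top (array([537.91623275, 177.83714545, 141.25460039]), np.float64(3.0498301159156096))
blue bot (array([534.59203418, 184.74737185,  75.98638692]), np.float64(0.4706357469065022))
small (array([ 478.59999907, -302.57853367,   60.12689874]), np.float64(5.575352916185591)) [array([ 491., -302.,   65.]), array([ 476., -299.,   65.])]
near (array([ 618.84703188, -311.27977912,   86.78360928]), np.float64(2.835756843439364)) [array([ 590., -309.,   65.]), array([ 638., -351.,   65.])]
far (array([ 337.43400308, -322.41111031,   86.52904722]), np.float64(4.834909273772698)) [array([ 301., -320.,   65.]), array([ 343., -364.,   65.])]
```

View pics/jars.png

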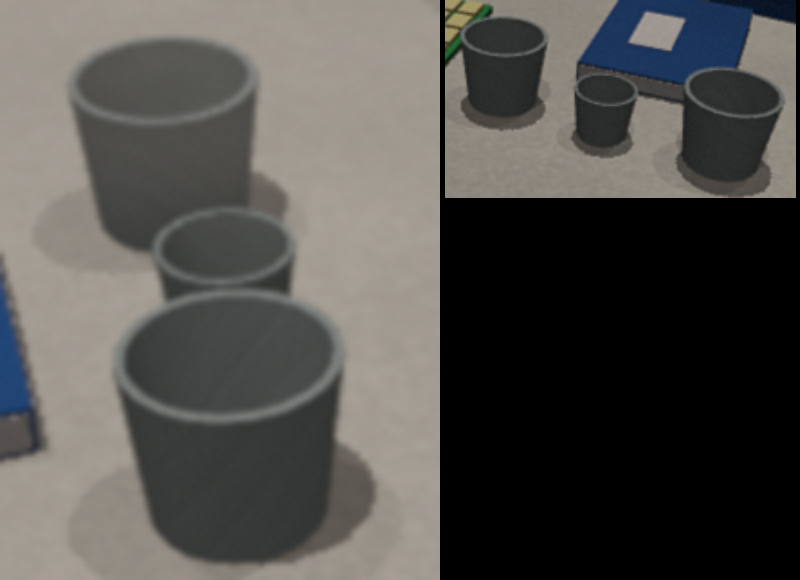

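The crop shows the middle jar (rim centre near scene (236,226)). It is clearly the smallest, and its rim triangulates to about z = 60 (65 expected); the two others come out at about 87 mm. The tubes come out 129 mm apart with tops near 141, which matches the description. Next I'll go above the red tube.

>>> {"name": "jog_arm", "arguments": {"motion": [{"turn": [0, 0, 0], "dp": [0.0285, -0.044, 0.002], "jaw": -1}, {"turn": [0, 0, 0], "dp": [0.0285, -0.044, 0.002], "jaw": -1}, {"turn": [0, 0, 0], "dp": [0.0285, -0.044, 0.002], "jaw": -1}, {"turn": [0, 0, 0], "dp": [0.0285, -0.044, 0.002], "jaw": -1}, {"turn": [0, 0, 0], "dp": [0.0285, -0.044, 0.002], "jaw": -1}, {"turn": [0, 0, 0], "dp": [0.0285, -0.044, 0.002], "jaw": -1}, {"turn": [0, 0, 0], "dp": [0.0285, -0.044, 0.002], "jaw": -1}, {"turn": [0, 0, 0], "dp": [0.0285, -0.044, 0.002], "jaw": -1}, {"turn": [0, 0, 0], "dp": [0.0285, -0.044, 0.002], "jaw": -1}, {"turn": [0, 0, 0], "dp": [0.0285, -0.044, 0.002], "jaw": -1}, {"turn": [0, 0, 0], "dp": [0.026, -0.045, 0], "jaw": -1}, {"turn": [0, 0, 0], "dp": [0, 0, 0], "jaw": -1}, {"turn": [0, 0, 0], "dp": [0, 0, 0], "jaw": -1}]}}

```text
time: 1.72
tcp_pos: [482.3, 64.0, 239.0]
orientation: [0.152, 0.988, 0.0, -0.001]
contact_force: [-0.3, -0.2, -0.1]
opening: 94.1
grip_force: 0.0
```

```bash
python3 - <<'E'
from h import *
s=arm.sense(); c=cams.calibration('wrist'); f=cams.grab_frame('wrist'); save('w1',f)
print(s['time'],s['tcp_pos'],s['orientation'],s['contact_force'],c); np.savez('w1.npz',**c)
E
```

```text
1.725 [482.32854925  64.01399109 239.00662623] [ 1.51652608e-01  9.88433414e-01  3.08715438e-04 -8.81627393e-04] [-0.32964321 -0.19314841 -0.07022013] {'fx': 366.38675514754493, 'fy': 366.38675514754493, 'cx': 319.9588215219695, 'cy': 243.7042194190951, 'position': array([403.54295521,  87.22566112, 404.51204169]), 'orientation': array([-0.11330829, -0.08342235,  0.58565492,  0.79825451])}
```

View pics/w1.png

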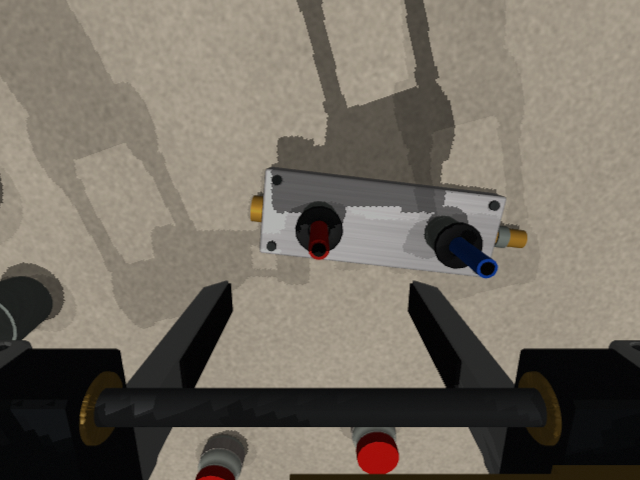

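The wrist view shows the red tube top near (319,249), the red collar near (319,229), the blue tube top near (487,268) and the blue collar near (459,244).

```bash
python3 - <<'E'
from h import *
c=dict(np.load('w1.npz'))
for nm,u,v,z in(('redtop',319,249.5,140),('redcollar',319,228.5,82),('bluetop',487,268,140),('bluecollar',459,244.5,82)): print(nm,onz(c,u,v,z).round(1))
f=cv2.imread('pics/w1.png'); h=cv2.cvtColor(f,cv2.COLOR_BGR2HSV)
m=((h[...,2]<60)).astype(np.uint8)[205:260,290:350]
m=((m>0)|(h[205:260,290:350,1]>150)); ys,xs=np.nonzero(cv2.morphologyEx(m.astype(np.uint8),cv2.MORPH_OPEN,np.ones((5,5))))
print(xs.min()+290,xs.max()+290,ys.min()+205,ys.max()+205)
for u in(xs.min()+290,xs.max()+291): print(onz(c,u,228.5,82).round(1))
r=(h[235:265,300:340,1]>120)&((h[235:265,300:340,0]<10)|(h[235:265,300:340,0]>170)); ys,xs=np.nonzero(r);print(xs.min()+300,xs.max()+300,ys.max()+235)
print(onz(c,(xs.min()+xs.max()+1)/2+300,ys.max()+236,140))
E
```

```text
redtop [480.9  62.3 140. ]
redcollar [478.9  62.8  82. ]
bluetop [533.7 180.6 140. ]
bluecollar [531.9 180.7  82. ]
296 341 205 258
[472.6  42.9  82. ]
[485.2  82.6  82. ]
308 329 259
[488.88416855  59.74104815 140.        ]
```

>>> {"name": "jog_arm", "arguments": {"motion": [{"turn": [0, 0, 0], "dp": [-0.0018, -0.0013, -0.02], "jaw": 0.36}, {"turn": [0, 0, 0], "dp": [0, 0, -0.02], "jaw": 0.36}, {"turn": [0, 0, 0], "dp": [0, 0, -0.02], "jaw": 0.36}, {"turn": [0, 0, 0], "dp": [0, 0, -0.015], "jaw": 0.36}, {"turn": [0, 0, 0], "dp": [0, 0, 0], "jaw": 0.36}], "grip_force": 20}}

```text
time: 2.4
tcp_pos: [480.0, 63.2, 163.6]
orientation: [0.151, 0.989, -0.0, -0.001]
contact_force: [1.0, 0.1, 0.2]
opening: 47.4
grip_force: 0.0
```

```bash
python3 - <<'E'
from h import *
c=cams.calibration('side');f=cams.grab_frame('side');a=f[200:380,210:370]
g=cams.grab_frame('wrist')[150:300,220:440]
o=np.zeros((540,800,3),np.uint8);o[:405,:360]=cv2.resize(a,(360,405));o[:300,360:800]=cv2.resize(g,(440,300));save('c2',o);print(arm.sense()['tcp_pos'],arm.sense()['opening'])
E
```

```text
[481.43284736  62.86117381 164.96779963] 39.77414543505713
```

View pics/c2.png

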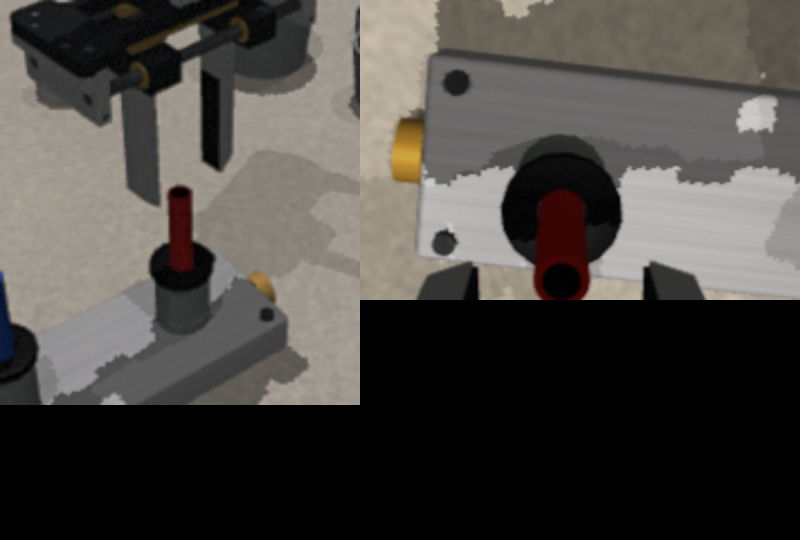

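Fingers straddle the red tube in both views: in the wrist crop the tube is at x = 561 and the fingers at 477 and 645. Descending to just above the collar.

>>> {"name": "jog_arm", "arguments": {"motion": [{"turn": [0, 0, 0], "dp": [0, 0, 0], "jaw": 0.36}, {"turn": [0, 0, 0], "dp": [0, 0, -0.015], "jaw": 0.36}, {"turn": [0, 0, 0], "dp": [0, 0, -0.02], "jaw": 0.36}, {"turn": [0, 0, 0], "dp": [0, 0, -0.02], "jaw": 0.36}, {"turn": [0, 0, 0], "dp": [0, 0, -0.009], "jaw": 0.36}, {"turn": [0, 0, 0], "dp": [0, 0, -0.004], "jaw": 0.36}, {"turn": [0, 0, 0], "dp": [0, 0, 0], "jaw": 0.36}, {"turn": [0, 0, 0], "dp": [0, 0, 0], "jaw": 0.36}]}}

```text
time: 3.5
tcp_pos: [481.8, 62.4, 97.0]
orientation: [0.151, 0.988, 0.0, 0.001]
contact_force: [-0.3, -0.3, -0.2]
opening: 29.6
grip_force: 0.0
```

>>> {"name": "jog_arm", "arguments": {"motion": [{"turn": [0, 0, 0], "dp": [0, 0, -0.002], "jaw": 0.36}, {"turn": [0, 0, 0], "dp": [0, 0, -0.002], "jaw": 0.36}, {"turn": [0, 0, 0], "dp": [0, 0, -0.002], "jaw": 0.36}, {"turn": [0, 0, 0], "dp": [0, 0, 0], "jaw": 0.36}, {"turn": [0, 0, 0], "dp": [0, 0, 0], "jaw": 0.36}]}}

```text
time: 4.12
tcp_pos: [482.0, 62.4, 92.0]
orientation: [0.151, 0.988, 0.0, 0.001]
contact_force: [-0.8, 0.0, 9.5]
opening: 29.8
grip_force: 4.5
```

>>> {"name": "jog_arm", "arguments": {"motion": [{"turn": [0, 0, 0], "dp": [0, 0, -0.0015], "jaw": 0.36}, {"turn": [0, 0, 0], "dp": [0, 0, -0.001], "jaw": 0.36}, {"turn": [0, 0, 0], "dp": [0, 0, 0], "jaw": 0.36}, {"turn": [0, 0, 0], "dp": [0, 0, 0], "jaw": 0.36}]}}

```text
time: 4.62
tcp_pos: [482.0, 62.4, 89.7]
orientation: [0.151, 0.988, 0.0, 0.001]
contact_force: [-2.1, 0.4, 10.3]
opening: 30.2
grip_force: 5.3
```

>>> {"name": "jog_arm", "arguments": {"motion": [{"turn": [0, 0, 0], "dp": [0, 0, 0], "jaw": 0.8}, {"turn": [0, 0, 0], "dp": [0, 0, 0], "jaw": 0.8}, {"turn": [0, 0, 0], "dp": [0, 0, 0], "jaw": 0.8}, {"turn": [0, 0, 0], "dp": [0, 0, 0], "jaw": 0.8}, {"turn": [0, 0, 0], "dp": [0, 0, 0], "jaw": 0.8}], "grip_force": 25}}

```text
time: 5.25
tcp_pos: [482.8, 62.2, 89.9]
orientation: [0.151, 0.989, 0.0, 0.002]
contact_force: [-0.4, -0.2, 10.1]
opening: 15.6
grip_force: 28.5
```

Gripped (15.6 mm opening), with the collar still down. Lifting gently first.

>>> {"name": "jog_arm", "arguments": {"motion": [{"turn": [0, 0, 0], "dp": [0, 0, 0.002], "jaw": 0.8}, {"turn": [0, 0, 0], "dp": [0, 0, 0.003], "jaw": 0.8}, {"turn": [0, 0, 0], "dp": [0, 0, 0.005], "jaw": 0.8}, {"turn": [0, 0, 0], "dp": [0, 0, 0.005], "jaw": 0.8}, {"turn": [0, 0, 0], "dp": [0, 0, 0], "jaw": 0.8}]}}

```text
time: 5.88
tcp_pos: [481.7, 62.5, 103.8]
orientation: [0.151, 0.988, 0.0, 0.0]
contact_force: [1.3, -0.2, 2.1]
opening: 15.9
grip_force: 25.0
```

>>> {"name": "jog_arm", "arguments": {"motion": [{"turn": [0, 0, 0], "dp": [0, 0, 0.015], "jaw": 0.8}, {"turn": [0, 0, 0], "dp": [0, 0, 0.025], "jaw": 0.8}, {"turn": [0, 0, 0], "dp": [0, 0, 0.03], "jaw": 0.8}, {"turn": [0, 0, 0], "dp": [0, 0, 0.03], "jaw": 0.8}, {"turn": [0, 0, 0], "dp": [0, 0, 0.01], "jaw": 0.8}, {"turn": [0, 0, 0], "dp": [0, -0.02, 0], "jaw": 0.8}, {"turn": [0, 0, 0], "dp": [0, -0.04, 0], "jaw": 0.8}, {"turn": [0, 0, 0], "dp": [0, -0.045, 0], "jaw": 0.8}, {"turn": [0, 0, 0], "dp": [0, -0.045, 0], "jaw": 0.8}, {"turn": [0, 0, 0], "dp": [0, -0.045, 0], "jaw": 0.8}, {"turn": [0, 0, 0], "dp": [0, -0.045, 0], "jaw": 0.8}, {"turn": [0, 0, 0], "dp": [0, -0.045, 0], "jaw": 0.8}, {"turn": [0, 0, 0], "dp": [0, -0.045, 0], "jaw": 0.8}, {"turn": [0, 0, 0], "dp": [0, -0.022, 0], "jaw": 0.8}, {"turn": [0, 0, 0], "dp": [0, -0.01, 0], "jaw": 0.8}, {"turn": [0, 0, 0], "dp": [0, 0, 0], "jaw": 0.8}, {"turn": [0, 0, 0], "dp": [0, 0, 0], "jaw": 0.8}]}}

```text
time: 8.0
tcp_pos: [481.2, -298.1, 213.0]
orientation: [0.151, 0.989, 0.001, -0.0]
contact_force: [-1.1, 0.8, -1.5]
opening: 15.8
grip_force: 25.0
```

```bash
python3 - <<'E'
from h import *
s=arm.sense(); c=cams.calibration('wrist'); f=cams.grab_frame('wrist'); save('w2',f); np.savez('w2.npz',**c)
g=cams.grab_frame('scene'); save('s2',g); save('d2',cams.grab_frame('side'))
print(s['time'],s['tcp_pos'],s['opening'],s['contact_force'])
o=np.zeros((600,800,3),np.uint8);o[:480,:640]=f; save('w2v',o[:480,:640])
E
```

```text
8.0 [ 481.19147847 -298.0721019   213.0067232 ] 15.765446333459966 [-1.11266422  0.79523112 -1.51882919]
```

View pics/w2v.png

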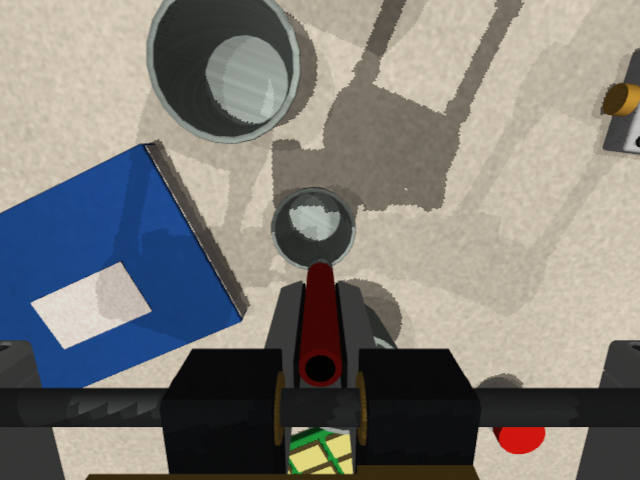

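View pics/d2.png

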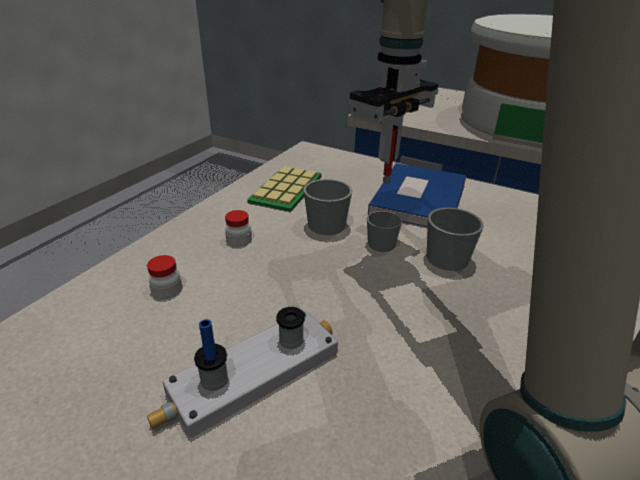

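The tube is free in the gripper and the blue tube is untouched. In the wrist view, the jar rim spans columns 272–355 and rows 187–270, and the tube nose is near (321,264).

```bash
python3 - <<'E'
from h import *
c=dict(np.load('w2.npz'))
print('ctr',onz(c,313.5,228.5,65).round(1))
for u,v in((272,228.5),(355,228.5),(313.5,187),(313.5,270)): print(onz(c,u,v,65).round(1))
T=np.array([481.2,-298.1,213.]); print('nose/top expected px',proj(c,T-[0,0,60]),proj(c,T+[0,0,50]))
print('nose from px', onz(c,321,268,153).round(1))
# side view: vertical tube check
d=cams.calibration('side'); print(proj(d,T-[0,0,60]),proj(d,[481,-298,65]))
E
```

```text
ctr [ 474.5 -303.2   65. ]
[ 463.5 -338.1   65. ]
[ 485.4 -268.4   65. ]
[ 439.8 -292.2   65. ]
[ 511.5 -315.    65. ]
nose/top expected px (np.float64(321.98171718602515), np.float64(268.11986272814136)) (np.float64(323.9175367157432), np.float64(371.6642080142009))
nose from px [ 480.9 -298.7  153. ]
(np.float64(385.4948504810178), np.float64(182.1535559384253)) (np.float64(381.42932464971966), np.float64(219.6206680275004))
```

>>> {"name": "jog_arm", "arguments": {"motion": [{"turn": [0, 0, 0], "dp": [-0.0055, -0.0045, 0], "jaw": 0.8}, {"turn": [0, 0, 0], "dp": [0, 0, -0.015], "jaw": 0.8}, {"turn": [0, 0, 0], "dp": [0, 0, -0.025], "jaw": 0.8}, {"turn": [0, 0, 0], "dp": [0, 0, -0.025], "jaw": 0.8}, {"turn": [0, 0, 0], "dp": [0, 0, -0.02], "jaw": 0.8}, {"turn": [0, 0, 0], "dp": [0, 0, -0.015], "jaw": 0.8}, {"turn": [0, 0, 0], "dp": [0, 0, 0], "jaw": 0.8}, {"turn": [0, 0, 0], "dp": [0, 0, 0], "jaw": 0.8}]}}

```text
time: 9.15
tcp_pos: [476.1, -304.4, 113.4]
orientation: [0.151, 0.988, -0.0, 0.0]
contact_force: [0.5, -0.6, -1.1]
opening: 15.5
grip_force: 25.0
```

```bash
python3 - <<'E'
from h import *
f=cams.grab_frame('side')[120:270,310:470]; g=cams.grab_frame('wrist')[170:350,220:420]
o=np.zeros((400,800,3),np.uint8);o[:375,:400]=cv2.resize(f,(400,375));o[:360,400:]=cv2.resize(g,(400,360));save('c3',o);s=arm.sense();print(s['tcp_pos'],s['contact_force'],s['opening'])
E
```

```text
[ 476.29866479 -304.56110977  113.85656044] [-0.39469952  0.27290712 -0.64643233] 15.889649640097511
```

View pics/c3.png

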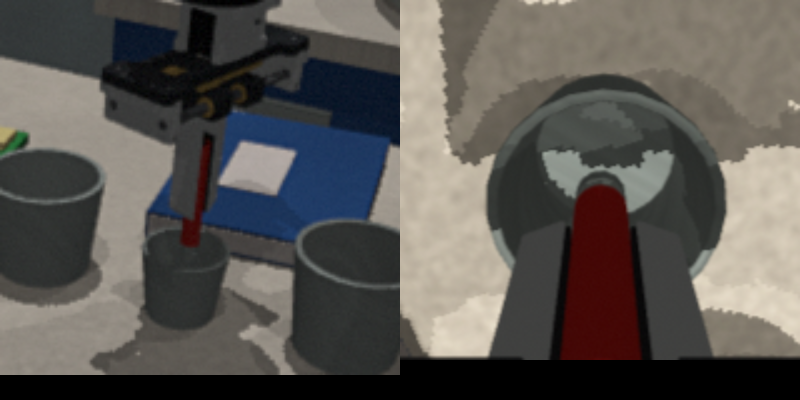

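The nose enters the jar near its centre in both views: in the wrist crop the rim centre is at about x = 607 and the tube at 601. Lowering to just above the floor.

>>> {"name": "jog_arm", "arguments": {"motion": [{"turn": [0, 0, 0], "dp": [0, 0.001, -0.012], "jaw": 0.8}, {"turn": [0, 0, 0], "dp": [0, 0, -0.012], "jaw": 0.8}, {"turn": [0, 0, 0], "dp": [0, 0, -0.01], "jaw": 0.8}, {"turn": [0, 0, 0], "dp": [0, 0, -0.006], "jaw": 0.8}, {"turn": [0, 0, 0], "dp": [0, 0, -0.003], "jaw": 0.8}, {"turn": [0, 0, 0], "dp": [0, 0, 0], "jaw": 0.8}, {"turn": [0, 0, 0], "dp": [0, 0, 0], "jaw": 0.8}]}}

```text
time: 10.12
tcp_pos: [476.0, -303.3, 70.3]
orientation: [0.151, 0.988, -0.0, 0.0]
contact_force: [0.6, -0.4, -0.4]
opening: 15.4
grip_force: 25.0
```

>>> {"name": "jog_arm", "arguments": {"motion": [{"turn": [0, 0, 0], "dp": [0, 0, -0.0015], "jaw": 0.8}, {"turn": [0, 0, 0], "dp": [0, 0, -0.0015], "jaw": 0.8}, {"turn": [0, 0, 0], "dp": [0, 0, 0], "jaw": 0.8}, {"turn": [0, 0, 0], "dp": [0, 0, 0], "jaw": 0.8}]}}

```text
time: 10.62
tcp_pos: [475.7, -303.1, 67.0]
orientation: [0.151, 0.988, 0.0, 0.0]
contact_force: [0.4, -0.3, -0.1]
opening: 15.4
grip_force: 25.0
```

>>> {"name": "jog_arm", "arguments": {"motion": [{"turn": [0, 0, 0], "dp": [0, 0, -0.001], "jaw": 0.8}, {"turn": [0, 0, 0], "dp": [0, 0, 0], "jaw": 0.8}, {"turn": [0, 0, 0], "dp": [0, 0, 0], "jaw": 0.8}]}}

```text
time: 11.0
tcp_pos: [475.7, -303.1, 66.0]
orientation: [0.151, 0.988, 0.0, 0.0]
contact_force: [-0.2, -0.1, -0.3]
opening: 15.8
grip_force: 25.0
```

>>> {"name": "jog_arm", "arguments": {"motion": [{"turn": [0, 0, 0], "dp": [0, 0, -0.001], "jaw": 0.8}, {"turn": [0, 0, 0], "dp": [0, 0, 0], "jaw": 0.8}, {"turn": [0, 0, 0], "dp": [0, 0, 0], "jaw": 0.8}]}}

```text
time: 11.38
tcp_pos: [475.7, -303.1, 65.0]
orientation: [0.151, 0.988, 0.0, -0.0]
contact_force: [1.1, 0.7, -0.6]
opening: 15.7
grip_force: 25.0
```

>>> {"name": "jog_arm", "arguments": {"motion": [{"turn": [0, 0, 0], "dp": [0, 0, -0.001], "jaw": 0.8}, {"turn": [0, 0, 0], "dp": [0, 0, 0], "jaw": 0.8}, {"turn": [0, 0, 0], "dp": [0, 0, 0], "jaw": 0.8}]}}

```text
time: 11.75
tcp_pos: [475.8, -303.1, 64.9]
orientation: [0.151, 0.988, -0.0, 0.0]
contact_force: [0.2, -0.1, 5.4]
opening: 15.9
grip_force: 25.0
```

>>> {"name": "jog_arm", "arguments": {"motion": [{"turn": [0, 0, 0], "dp": [0, 0, -0.0005], "jaw": 0.8}, {"turn": [0, 0, 0], "dp": [0, 0, 0], "jaw": 0.8}, {"turn": [0, 0, 0], "dp": [0, 0, 0], "jaw": 0.8}]}}

```text
time: 12.12
tcp_pos: [475.8, -303.1, 64.8]
orientation: [0.151, 0.988, -0.0, 0.0]
contact_force: [-1.9, 1.0, 7.3]
opening: 15.6
grip_force: 25.0
```

Nose is on the floor (7 N). Opening slightly, then lifting clear.

>>> {"name": "jog_arm", "arguments": {"motion": [{"turn": [0, 0, 0], "dp": [0, 0, 0.0005], "jaw": 0.64}, {"turn": [0, 0, 0], "dp": [0, 0, 0], "jaw": 0.6}, {"turn": [0, 0, 0], "dp": [0, 0, 0], "jaw": 0.55}, {"turn": [0, 0, 0], "dp": [0, 0, 0], "jaw": 0.5}, {"turn": [0, 0, 0], "dp": [0, 0, 0], "jaw": 0.45}, {"turn": [0, 0, 0], "dp": [0, 0, 0], "jaw": 0.45}, {"turn": [0, 0, 0], "dp": [0, 0, 0], "jaw": 0.45}]}}

```text
time: 13.0
tcp_pos: [475.7, -303.1, 64.0]
orientation: [0.151, 0.988, 0.0, -0.0]
contact_force: [-0.0, 0.4, -0.0]
opening: 26.2
grip_force: 0.0
```

```bash
python3 - <<'E'
from h import *
f=cams.grab_frame('side')[120:270,310:470]; g=cams.grab_frame('wrist')[150:400,195:445]
o=np.zeros((400,800,3),np.uint8);o[:375,:400]=cv2.resize(f,(400,375));o[:400,400:]=cv2.resize(g,(400,400));save('c4',o);s=arm.sense();print(s['tcp_pos'],s['contact_force'],s['opening'])
E
```

```text
[ 475.76761781 -303.10179785   63.99922175] [-0.03522375 -0.15084748  1.26681372] 25.873974703409527
```

View pics/c4.png

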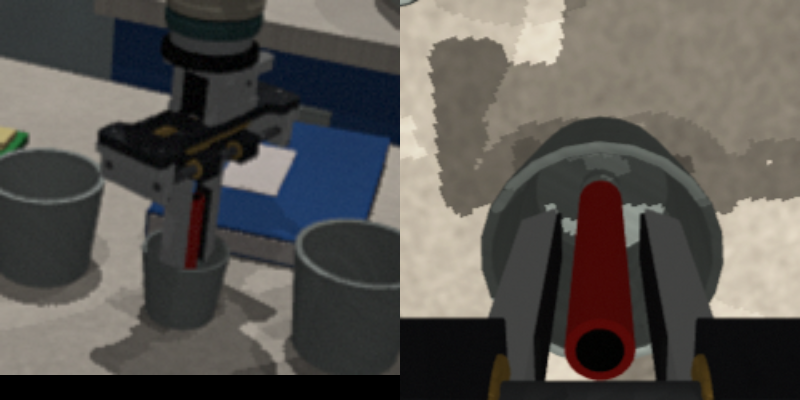

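The tube stands freely between the open fingers, clear of both (crop x ≈ 600), and the fingers are clear of the rim. Rising straight up.

>>> {"name": "jog_arm", "arguments": {"motion": [{"turn": [0, 0, 0], "dp": [0, 0, 0.008], "jaw": 0.45}, {"turn": [0, 0, 0], "dp": [0, 0, 0.015], "jaw": 0.4}, {"turn": [0, 0, 0], "dp": [0, 0, 0.02], "jaw": 0.3}, {"turn": [0, 0, 0], "dp": [0, 0, 0.025], "jaw": 0.3}, {"turn": [0, 0, 0], "dp": [0, 0, 0.03], "jaw": 0.3}, {"turn": [0, 0, 0], "dp": [0, 0, 0.03], "jaw": 0.3}, {"turn": [0, 0, 0], "dp": [0, 0, 0.02], "jaw": 0.3}, {"turn": [0, 0, 0], "dp": [0, 0, 0], "jaw": 0.3}, {"turn": [0, 0, 0], "dp": [0, 0, 0], "jaw": 0.3}]}}

```text
time: 14.22
tcp_pos: [475.3, -302.8, 211.7]
orientation: [0.151, 0.988, 0.0, -0.0]
contact_force: [-0.1, 0.3, 0.0]
opening: 32.8
grip_force: 0.0
```

```bash
python3 - <<'E'
from h import *
f=cams.grab_frame('side'); g=cams.grab_frame('wrist')
o=np.zeros((300,800,3),np.uint8);o[:,:400]=cv2.resize(f,(400,300));o[:,400:]=cv2.resize(g,(400,300));save('c5',o);s=arm.sense();print(s['tcp_pos'],s['contact_force'],s['time'])
E
```

```text
[ 475.14579692 -302.67050726  211.00787358] [-0.69052613 -0.38264454 -0.84366156] 14.325
```

View pics/c5.png

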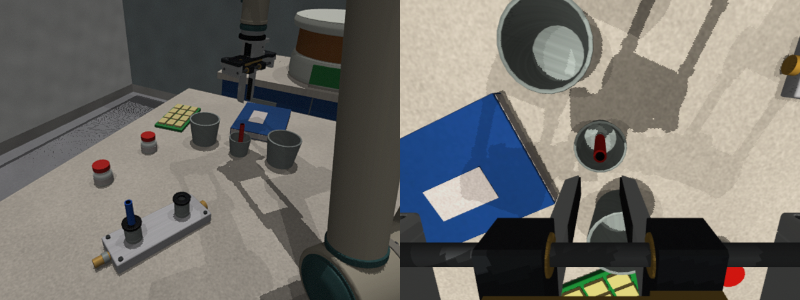

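The red tube stands in the upright small jar (side half near (240,135), wrist half near (600,150)). The blue tube, pots and binder are where they were, so I'm handing in.

```bash
python3 -c "
from h import *
print(order.job_done())"
```

```text
the job is handed in; nothing more can be done
None
```

The red tube is out of its coupling and resting nose down in the smallest steel jar, which is upright; the blue tube, pots and binder look undisturbed in the last pictures, and the job was handed in at about 14.3 s.

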